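Gather the parts in the red corner of the demo tote

ROBOT

A 7-joint arm with a two-finger parallel gripper is mounted at the origin on the work surface. World frame = base frame: x ahead of the robot, y to its left, z up, the work surface at z = 0. Lengths are in mm, angles in rad, forces in N, time in s.
With the tool pointing down it reaches from about 400 to 875 mm from the base axis. Payload 4.4 kg.
Tool frame: the origin (TCP) lies where the fingers leave the gripper's body, on its centre line; the fingertips stand 73 mm ahead of it and the grasp point (between the pads) lies 54 mm ahead of it; z points along the fingers, y is the line along which they close (so a half turn about z gives the same grasp; the last joint's range is limited). The gripper opens to 85 mm and grips with 20 to 120 N. Pads are 22 mm wide; open, the fingers measure 114 mm over their backs; the gripper's body (76 mm by 85 mm) begins 54 mm behind the grasp point. The pads swing forward as they close: fully open they stand 13 mm farther back than shut.
Start: joints at [-1.264, 0.628, 0.038, 1.517, -0.027, 0.996, -0.02], TCP at [236.726, 605.374, 303.913] pointing down, gripper open.
Joint ranges: [-3.06, 3.06], [-0.37, 2.12], [-1.25, 1.32], [0.18, 2.47], [-1.1, 4.24], [0.23, 1.98], [-2.94, 2.94]. Speed limits (rad/s): [2.57, 2.57, 3.14, 3.14, 3.14, 3.14, 3.14].

INTERFACE

Orientations are given as [roll, pitch, yaw] about the fixed x, y, z axes, in that order (R = Rz(yaw) Ry(pitch) Rx(roll)).
In Python, from cell import ctrl gives the robot as it stands.
- The arm moves only by the tool send_rows, never from a script. Its argument "rows" is a list that holds one entry, the list of rows, each a list of 6 numbers: the shift along the tool's x, y, z in cm, then the turn, a rotation vector about the tool's x, y, z in rad. In form: [[[tx, ty, tz, wx, wy, wz], ...]]. A call has 1 to 10 rows; each row is the pose to reach, as a shift and turn from the pose commanded when the call began, along the tool's axes at that moment; what a row does not reach only later rows make up. A row lasts 1/10 s, in which the tool goes at most 50 mm and 8.59 degrees, less where a joint would pass 70% of its speed; a pose out of reach is approached as far as the arm can. A call with a gripper value outside its range is refused whole. "grip" is the closure in counts, from 0 (fully open) to 255 (shut), set as the call begins (left out, the last holds). The fingers move at their own pace and stop on an object; the grip force is fixed at half the most. Time passes only in rows, so rows that repeat a pose let the fingers close. It gives the time, the measured TCP pose, the force, the opening and the grip force at its end, in the units of the state.
- ctrl.read_state(): the state, without advancing time (a new reading comes with each control period).
- ctrl.get_image(name): name is "side" or "top" or "wrist"; returns a dict with "pixels" (480x640x3 uint8, red, green, blue), "fx", "fy", "cx", "cy" (pixels), "extrinsics" (4x4, takes a point from camera to world coordinates); the wrist camera has in their place "mount" (4x4, takes a point from camera to tool coordinates, whose origin is the TCP and whose axes are the flange's). Camera axes: x right, y up, looking along -z (the intrinsics and any distortion apply to the point x, -y, -z); pixel columns grow to the right and rows downward; lengths in mm; the calibration is good to about 2 mm. A picture is of the moment at which its call begins: read the wrist's pose just before it. There is no depth.
- ctrl.finish_job(): hands the job in; it is judged then, once.
The state is a dict: "clock": time; "qpos": joint angles; "qd": joint speeds; "tau": joint torques, N m; "eef_pos": TCP position; "tool_rot": TCP orientation; "force": force on the tool from outside, world axes, zero at the start; "torque": the same for the moment, N m; "width": finger opening in mm; "gripper_force": force on a finger pad.
Only numpy, scipy, OpenCV 4.12 (cv2) and the standard library are available. Lean on these libraries where they do the work, as an engineer would, in place of code of your own. Each camera call takes 0.05 s, during which the arm holds its last target. There are 200 camera calls.

TASK

On the demonstration desk, slide the orange transport lock of the blue dock all the way to its far stop so that it frees the white tote, then lift the tote out by its black bar handle and tilt it, by roughly 25 degrees, down towards its red corner until both nuts and both bushes have slid together into that corner. Finish while still holding the tote in the air, tilted and steady, well clear of dock and desk, with the parts gathered in the red corner and the lock left open. Leave the mouse, the blue jig and the black case where they are.

Things in the scene. Friction and masses are not known exactly. Their poses are not given: they have to be found in the camera images.
- dock: blue fixed dock plate, 250 x 210 x 8 mm, with rails 10 mm high round the tote (3 mm play). Origin: underside, at the middle of the tote's place, so the plate runs from x = -168 to +82 mm and y = -105 to +105 mm. Its x axis points away from the robot (yaw within about 0.4 rad), y to the left, z up. It stands on the desk at z = 0.
- lock (a joint): orange transport lock: how far it has slid along the dock's +y, m; 0 locked, starts at 0 to 0.008, open end stop at 0.060. Stays where left; about 2 N to slide. Below about 0.03 its tongue (at the grip's foot, 24 mm wide in y, reaching 64 mm from the grip's middle towards the tote) lies over the tote's foot tab and holds the tote down.
- lock_top (a point): centre of the top of the lock's orange grip, a block 28 mm (dock x) by 24 mm (dock y) that stands 44 mm above its track, its top 62 mm above the desk. It is at dock x = -135 mm, y = the lock's joint value. The tote's wall is 56 mm from the grip's nearer face.
- tote: white open tote, outside 130 (x) by 180 (y) mm, 45 high, walls and floor 4 mm, 0.32 kg, loose, on the dock's plate (8 mm above the desk), axes along the dock's. Origin: centre of its underside. A foot tab 30 mm wide, 6 high sticks out 22 mm mid -x side. Smooth inside: parts start to slide at 7 to 10 degrees of tilt, briskly at 25. Red corner (red wall caps, red floor patch): +x, -y.
- tote_bar (a point): centre of the tote's black bar handle, 18 mm wide (tote x), 18 high, 180 long along the tote's y over its middle; 105 mm above the tote's underside (bar top 114). Open below; posts at both ends, y = +-86 mm. Gripped at its middle the tote balances; a grip of 30 N or more keeps it from turning in the fingers.
- tote_corner (a point): inner bottom corner of the tote at its red corner, on top of the floor: at +61, -86, +4 mm in the tote's frame. Turns with the tote (the same axes). Parts rubbing along a wall need more slope than free ones: tilt so that both walls slope down to this corner about equally. 
- nut1: dark steel hex nut lying flat, 17 mm across, 9 mm high, 12 g; origin: centre of its underside
- nut2: dark steel hex nut lying flat, 17 mm across, 9 mm high, 12 g; origin: centre of its underside
- bush1: brass round bush standing on end, 15 mm diameter, 10 mm high, 12 g; origin: centre of its underside
- bush2: brass round bush standing on end, 15 mm diameter, 10 mm high, 12 g; origin: centre of its underside
- mouse: black and grey computer mouse, 100 x 58 x 34 mm. A bystander, not to be moved.
- jig: small blue printed jig with two round posts and a wooden strip, 100 x 50 mm, 65 mm high. A bystander, not to be moved.
- case: black oblong case, 70 x 150 x 36 mm. A bystander, not to be moved.

How it is judged:
By the outcome, as a careful person would: the job done as asked, in the order asked, and still so for the second after the job is handed in, while the arm keeps its last pose, push and grip.
It also fails if it takes over 48 s, if anything falls off the work surface, if the arm or the gripper's body presses on something with over 40 N, if the wrist force passes 120 N, or if a joint passes its speed limit or range.

## Working session

There is one attempt and no reset: what is moved stays moved. The work goes in short steps, Python scripts to look and compute and a tool call to move; the robot and the scene stay as the last step left them, time stands still between calls to the robot, and variables do not carry over. Pictures are saved under pics/ and viewed, at most 10 in all, crops included, and the job is handed in when it is done.

Besides the shell and the picture viewer there is one more tool, called after "Call:" as name(argument=value, ...) on one line, values as JSON. send_rows: Moves the arm, as the interface text tells. Its arguments: {"type":"object","properties":{"rows":{"type":"array","items":{"type":"array","items":{"type":"array","items":{"type":"number"}}}},"grip":{"type":"number"}},"required":["rows"]}

```bash
mkdir -p pics; ls; python3 - <<'E'
from cell import ctrl
import cv2,numpy as np
s=ctrl.read_state(); print(s)
for n in("side","top"):
    i=ctrl.get_image(n); cv2.imwrite(f"pics/{n}0.png",i["pixels"][:,:,::-1]); print(n,{k:(np.round(v,4).tolist() if hasattr(v,'shape') else v) for k,v in i.items() if k!="pixels"})
E
```

```text
pics
{'clock': 0.0, 'qpos': array([-1.26380963,  0.62932449,  0.03843959,  1.51840026, -0.02702749,
        0.99632897, -0.02000005]), 'qd': array([-0.00029531,  0.00061789,  0.00149954,  0.00017544, -0.00061928,
       -0.001051  , -0.0012925 ]), 'tau': array([ 3.31291776e-04, -5.63402796e+01,  1.22558031e+00, -1.93439358e+01,
        1.08412243e-02,  1.05914733e-02,  3.62030939e-07]), 'eef_pos': array([236.51686567, 604.89326757, 302.99263186]), 'tool_rot': array([-3.13964919e+00,  1.02909850e-06,  2.76879213e+00]), 'force': array([0.00245599, 0.29438868, 0.22848467]), 'torque': array([ 0.01758064, -0.0191893 , -0.02729645]), 'gripper_force': 0.0, 'width': 85.45968021855279}
side {'fx': 550.487877153836, 'fy': 550.487877153836, 'cx': 312.41943045069627, 'cy': 240.60241402888286, 'extrinsics': [[-0.9481, 0.1904, -0.2547, 338.5938], [-0.3173, -0.5137, 0.7972, 822.6796], [0.021, 0.8366, 0.5474, 681.7845], [0.0, 0.0, 0.0, 1.0]]}
top {'fx': 438.3176073136112, 'fy': 438.3176073136112, 'cx': 313.92804092732496, 'cy': 235.48939864636895, 'extrinsics': [[-0.0029, 0.9839, -0.1789, 394.1783], [-1.0, -0.0023, 0.0034, -7.2228], [0.003, 0.1789, 0.9839, 1091.5409], [0.0, 0.0, 0.0, 1.0]]}
```

View pics/top0.png

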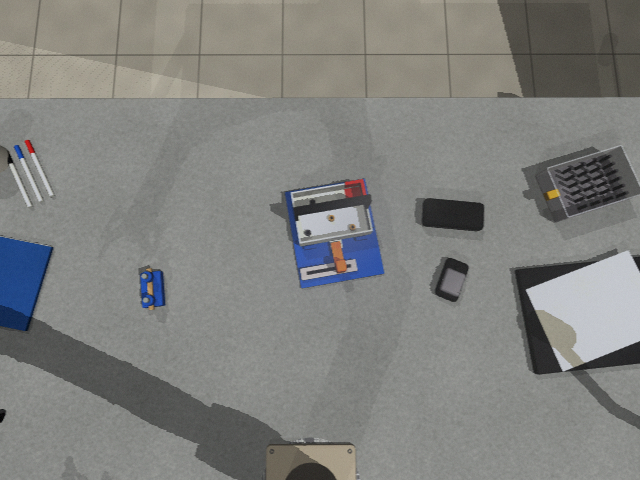

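View pics/side0.png

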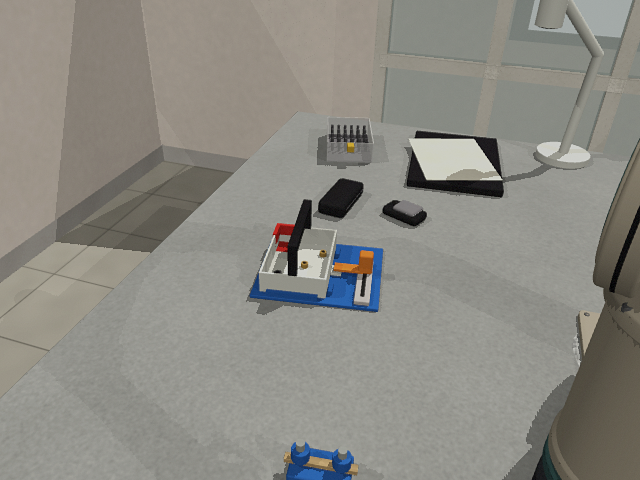

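The top view shows the dock at about cols 285–384, rows 178–288, with the orange grip near (340,265) and the red corner near (357,188). In the side view the dock spans (250–383, 245–310). The grip's top is near (367,253) and the bar runs from (293,270) to (308,203).

```bash
cat > h.py <<'E'
from cell import ctrl
import cv2,numpy as np
from scipy.spatial.transform import Rotation as R
def proj(i,P):
    T=np.linalg.inv(np.array(i["extrinsics"])); p=np.atleast_2d(P)@T[:3,:3].T+T[:3,3]
    return np.c_[i["cx"]+i["fx"]*p[:,0]/-p[:,2], i["cy"]+i["fy"]*p[:,1]/p[:,2]]
def ray(i,u,v,z):
    E=np.array(i["extrinsics"]); d=E[:3,:3]@[(u-i["cx"])/i["fx"],-(v-i["cy"])/i["fy"],-1]
    return E[:3,3]+d*(z-E[2,3])/d[2]
def dock(p,P):
    c,s=np.cos(p[2]),np.sin(p[2]); P=np.atleast_2d(P).astype(float)
    return np.c_[p[0]+c*P[:,0]-s*P[:,1],p[1]+s*P[:,0]+c*P[:,1],P[:,2]]
E
python3 - <<'E'
from h import *
im={n:ctrl.get_image(n) for n in("top","side")}
roi={"top":(270,165,400,300),"side":(235,190,400,320)}
for n,i in im.items():
    x0,y0,x1,y1=roi[n]; h=cv2.cvtColor(i["pixels"],cv2.COLOR_RGB2HSV)[y0:y1,x0:x1]
    b=cv2.inRange(h,(105,120,60),(130,255,255)); o=cv2.inRange(h,(5,150,100),(20,255,255))
    ys,xs=np.nonzero(b); 
    for a,c in((1,1),(1,-1),(-1,1),(-1,-1)):
        k=np.argmax(a*xs+c*ys); print(n,(a,c),xs[k]+x0,ys[k]+y0)
    hull=cv2.convexHull(np.c_[xs,ys].astype(np.int32)); print(cv2.approxPolyDP(hull,3,True)[:,0]+[x0,y0])
    q=cv2.resize(i["pixels"][y0:y1,x0:x1],None,fx=4.5,fy=4.5,interpolation=cv2.INTER_CUBIC)
    cv2.imwrite(f"pics/{n}c.png",q[:590,:,::-1])
E
```

```text
top (1, 1) 383 273
top (1, -1) 364 179
top (-1, 1) 301 287
top (-1, -1) 285 192
[[383 273]
 [301 287]
 [285 192]
 [364 179]]
side (1, 1) 377 311
side (1, -1) 381 248
side (-1, 1) 250 297
side (-1, -1) 258 274
[[382 249]
 [377 311]
 [250 297]
 [258 274]
 [336 244]]
```

View pics/topc.png

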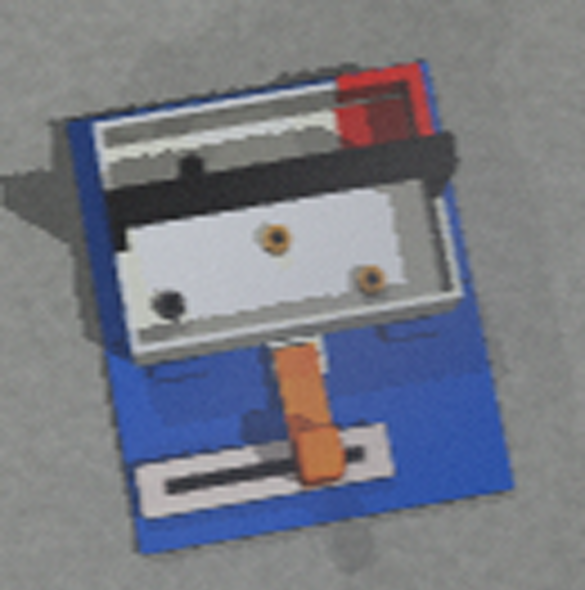

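View pics/sidec.png

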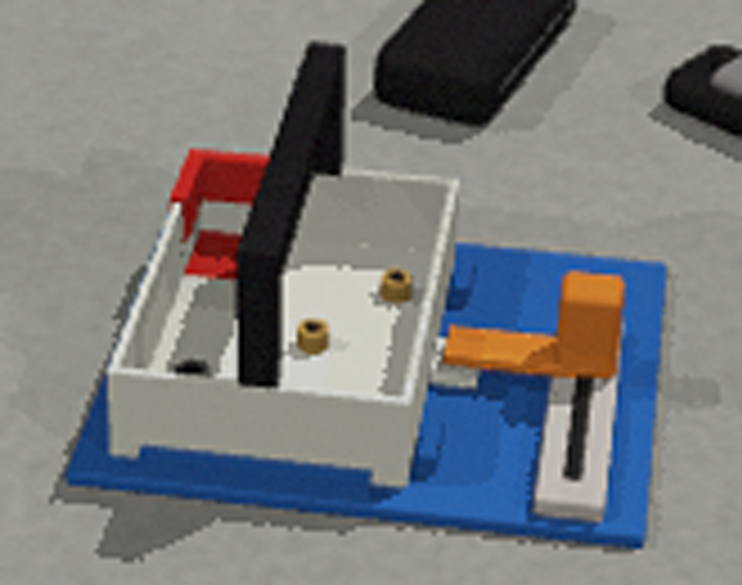

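The crops show the lock closed, with its tongue over the tab. The nuts are at left and behind the bar, the bushes in the middle. Now I'll fit the pose.

```bash
python3 - <<'E'
from h import *
from scipy.optimize import least_squares
im={n:ctrl.get_image(n) for n in("top","side")}
C=lambda n,x,y:np.array([x,y])/4.5+({"top":(270,165),"side":(235,190)}[n])
D=[("top",(-168,-105,8),(513,487)),("top",(-168,105,4),(138,552)),("top",(82,105,8),(67,121)),("top",(82,-105,8),(425,60)),
("side",(-168,105,0),(641,548)),("side",(-168,-105,8),(666,262)),("side",(82,105,0),(67,484))]
f=lambda p:np.concatenate([(proj(im[n],dock(p,P))[0]-C(n,*c)) for n,P,c in D])
r=least_squares(f,[500,0,0.1]); p=r.x; print(p,np.round(f(p).reshape(-1,2),1).tolist())
np.save("dock.npy",p)
# lock: top-view grip top face centre ~ (318,450) ; side front
for n,c in(("top",(318,450)),("side",(595,275))):
    u=C(n,*c); w=ray(im[n],*u,62); c_,s_=np.cos(p[2]),np.sin(p[2]); d=w[:2]-p[:2]; print(n,w,"dock",c_*d[0]+s_*d[1],-s_*d[0]+c_*d[1])
for n in im:
  for P in((-135,5,62),(0,0,122),(0,95,122),(0,-95,122),(-65,90,53),(-65,-90,53),(65,90,53)):
    u=proj(im[n],dock(p,P))[0]; print(n,P,np.round((u-C(n,0,0))*4.5))
E
```

```text
[ 6.43626787e+02 -5.29979715e+01  1.70364232e-01] [[0.3, 0.0], [0.0, 0.3], [-0.5, -0.7], [0.4, -0.7], [0.7, 0.6], [0.5, -0.3], [-0.5, -0.0]]
top [510.48518799 -73.68029393  62.        ] dock -134.72062744719756 2.1900963237321207
side [511.54379732 -81.58136311  62.        ] dock -135.01690121079739 -5.776067730912835
top (-135, 5, 62) [313. 451.]
top (0, 0, 122) [281. 175.]
top (0, 95, 122) [ 96. 206.]
top (0, -95, 122) [465. 144.]
top (-65, 90, 53) [131. 352.]
top (-65, -90, 53) [462. 295.]
top (65, 90, 53) [ 91. 120.]
side (-135, 5, 62) [593. 289.]
side (0, 0, 122) [295. 137.]
side (0, 95, 122) [256. 256.]
side (0, -95, 122) [330.  34.]
side (-65, 90, 53) [410. 402.]
side (-65, -90, 53) [460. 178.]
side (65, 90, 53) [107. 369.]
```

```bash
cat >> h.py <<'E'
p=np.load("dock.npy")
def go(P,yaw,tilt=0):
    """P: grasp point in dock frame; tool down, yaw world; tilt: rad about dock (1,1)/sqrt2. Prints tool-frame shift (cm) and turn."""
    s=ctrl.read_state(); R0=R.from_euler("xyz",s["tool_rot"])
    a=dock([0,0,p[2]],(.5**.5,.5**.5,0))[0]
    Rt=R.from_rotvec(a*tilt)*R.from_euler("xyz",[np.pi,0,yaw])
    t=dock(p,P)[0]-Rt.apply([0,0,54]); d=R0.inv().apply(t-s["eef_pos"])/10; w=(R0.inv()*Rt).as_rotvec()
    print(s["clock"],"from",s["eef_pos"].round(1),"to",t.round(1),"shift",d.round(2),"turn",w.round(3),"F",s["force"].round(1),"w",round(s["width"],1)); return d,w
E
python3 -c "
from h import *
go((-135,3,150),p[2]+np.pi)"
```

```text
0.3 from [236.7 605.2 303.6] to [510.1 -72.9 204. ] shift [-50.16 -53.19   9.99] turn [-0.001 -0.    -0.543] F [-0.1  0.9  0.5] w 85.2
```

Call:
send_rows(rows=[[[-2,-2,0,0,0,0],[-5,-5.3,0,0,0,-0.05],[-8,-8.5,0,0,0,-0.1],[-11,-11.7,0,0,0,-0.15],[-14,-14.8,0,0,0,-0.2],[-17,-18,0,0,0,-0.25],[-20,-21.2,0,0,0,-0.3],[-23,-24.4,0,0,0,-0.35],[-26,-27.6,0,0,0,-0.4],[-29,-30.8,0,0,0,-0.45]]])

```text
clock: 1.3
eef_pos: [395.1, 211.2, 304.1]
tool_rot: [3.141, 0.001, -3.062]
force: [1.2, -0.2, -0.1]
width: 85.8
gripper_force: 0.0
```

```bash
python3 -c "
from h import *
go((-135,3,150),p[2]+np.pi);print(ctrl.read_state()['qpos'].round(2))"
```

```text
1.3 from [395.1 211.2 304.1] to [510.1 -72.9 204. ] shift [ -9.2  -29.24  10.01] turn [ 0.     0.001 -0.091] F [ 1.2 -0.2 -0.1] w 85.8
[-0.51  0.34 -0.06  2.05  0.03  0.74  1.07]
```

Call:
send_rows(rows=[[[-1.3,-4.2,1,0,0,-0.02],[-2.6,-8.4,2.5,0,0,-0.04],[-3.9,-12.6,4,0,0,-0.06],[-5.2,-16.8,5.5,0,0,-0.09],[-6.5,-21,7,0,0,-0.09],[-7.8,-25,8.5,0,0,-0.09],[-8.8,-28,9.5,0,0,-0.09],[-9.2,-29.2,10,0,0,-0.09],[-9.2,-29.2,10,0,0,-0.09],[-9.2,-29.2,10,0,0,-0.09]]])

```text
clock: 2.3
eef_pos: [508.5, -69.6, 204.1]
tool_rot: [3.14, -0.0, -2.973]
force: [-0.4, 0.4, 0.6]
width: 85.3
gripper_force: 0.0
```

```bash
python3 -c "
from h import *
go((-135,3,50),p[2]+np.pi)
s=ctrl.read_state();i=ctrl.get_image('wrist');cv2.imwrite('pics/w1.png',i['pixels'][:,:,::-1])
print(i['mount'].round(3).tolist(),i['fx'],i['cx'],i['cy'])
M=np.eye(4);M[:3,:3]=R.from_euler('xyz',s['tool_rot']).as_matrix();M[:3,3]=s['eef_pos']
i['extrinsics']=M@i['mount']
for P in [(-135,y,62) for y in(0,4,8)]+[(-149,-9,62),(-121,15,62),(-168,105,8),(-168,-105,8)]: print(P,proj(i,dock(p,P))[0].round())"
```

```text
2.3 from [508.5 -69.6 204.1] to [510.1 -72.9 104. ] shift [-0.1  -0.37 10.01] turn [ 0.001 -0.    -0.002] F [-0.4  0.4  0.6] w 85.3
[[-0.0, 0.959, 0.282, 71.876], [1.0, 0.0, -0.0, -0.717], [-0.0, 0.282, -0.959, -70.651], [0.0, 0.0, 0.0, 1.0]] 393.1397797673684 312.43033702308674 235.3325860884199
(-135, 0, 62) [302. 253.]
(-135, 4, 62) [309. 253.]
(-135, 8, 62) [316. 253.]
(-149, -9, 62) [285. 229.]
(-121, 15, 62) [328. 275.]
(-168, 105, 8) [458. 181.]
(-168, -105, 8) [149. 181.]
```

View pics/w1.png

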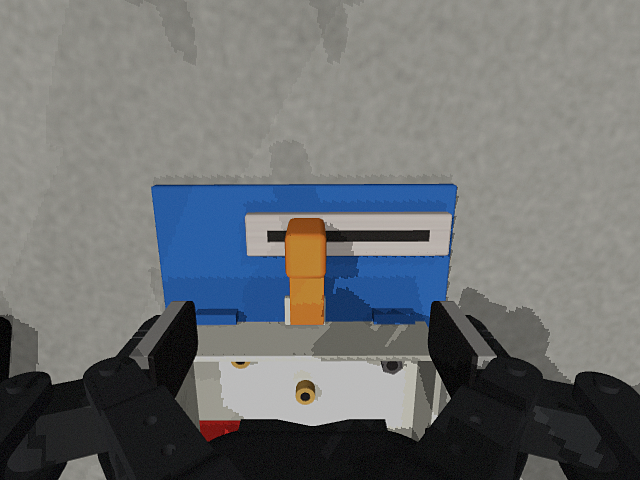

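The wrist view shows the grip top at cols 286–327, rows about 229–277. That matches the prediction for lock y ≈ 3, so I descend and grip.

Call:
send_rows(rows=[[[-0.1,-0.3,1,0,0,0],[-0.1,-0.4,3,0,0,0],[-0.1,-0.4,5,0,0,0],[-0.1,-0.4,7,0,0,0],[-0.1,-0.4,8.5,0,0,0],[-0.1,-0.4,9.5,0,0,0],[-0.1,-0.4,10,0,0,0],[-0.1,-0.4,10,0,0,0],[-0.1,-0.4,10,0,0,0]]])

```text
clock: 3.25
eef_pos: [510.8, -74.7, 104.3]
tool_rot: [-3.141, 0.001, -2.974]
force: [0.7, -0.5, -0.5]
width: 85.1
gripper_force: 0.0
```

Call:
send_rows(rows=[[[0,0,0,0,0,0],[0,0,0,0,0,0],[0,0,0,0,0,0],[0,0,0,0,0,0],[0,0,0,0,0,0],[0,0,0,0,0,0],[0,0,0,0,0,0],[0,0,0,0,0,0],[0,0,0,0,0,0],[0,0,0,0,0,0]]], grip=255)

```text
clock: 4.25
eef_pos: [510.6, -74.9, 104.2]
tool_rot: [-3.142, 0.0, -2.974]
force: [-0.2, 0.6, 5.5]
width: 23.6
gripper_force: 58.7
```

```bash
python3 -c "
from h import *
go((-135,3,50),p[2]+np.pi)
go((-135,60,50),p[2]+np.pi)"
```

```text
4.25 from [510.6 -74.9 104.2] to [510.1 -72.9 104. ] shift [0.02 0.2  0.02] turn [-0.     0.    -0.003] F [-0.2  0.6  5.5] w 23.6
4.25 from [510.6 -74.9 104.2] to [500.4 -16.8 104. ] shift [0.04 5.9  0.02] turn [-0.     0.    -0.003] F [-0.2  0.6  5.5] w 23.6
```

Call:
send_rows(rows=[[[0,0.4,0,0,0,0],[0,1.1,0,0,0,0],[0,1.8,0,0,0,0],[0,2.5,0,0,0,0],[0,3.2,0,0,0,0],[0,3.9,0,0,0,0],[0,4.5,0,0,0,0],[0,5.0,0,0,0,0],[0,5.4,0,0,0,0],[0,5.6,0,0,0,0]]])

```text
clock: 5.25
eef_pos: [501.1, -19.8, 104.2]
tool_rot: [-3.141, -0.0, -2.974]
force: [-1.7, -1.2, 6.1]
width: 23.2
gripper_force: 59.0
```

Call:
send_rows(rows=[[[0,0.1,0,0,0,0],[0,0.2,0,0,0,0],[0,0.3,0,0,0,0],[0,0.4,0,0,0,0],[0,0.5,0,0,0,0],[0,0.5,0,0,0,0]]])

```text
clock: 5.85
eef_pos: [500.4, -15.7, 104.2]
tool_rot: [-3.14, -0.0, -2.975]
force: [-1.2, -2.3, 5.8]
width: 23.3
gripper_force: 59.0
```

```bash
python3 -c "
from h import *
go((-135,60,50),p[2]+np.pi)"
```

```text
5.85 from [500.4 -15.7 104.2] to [500.4 -16.8 104. ] shift [ 0.01 -0.1   0.02] turn [-0.001 -0.    -0.004] F [-1.2 -2.3  5.8] w 23.3
```

Call:
send_rows(rows=[[[0,0.1,0,0,0,0],[0,0.2,0,0,0,0],[0,0.2,0,0,0,0]]])

```text
clock: 6.15
eef_pos: [500.3, -15.5, 104.2]
tool_rot: [-3.138, 0.0, -2.977]
force: [-0.3, -7.5, 5.0]
width: 23.4
gripper_force: 59.1
```

Call:
send_rows(rows=[[[0,0.1,0,0,0,0],[0,0.2,0,0,0,0],[0,0.2,0,0,0,0]]])

```text
clock: 6.45
eef_pos: [500.3, -15.3, 104.3]
tool_rot: [-3.136, 0.001, -2.978]
force: [0.6, -11.1, 4.2]
width: 23.0
gripper_force: 59.1
```

Call:
send_rows(rows=[[[0,0,0,0,0,0],[0,0,0,0,0,0],[0,0,0,0,0,0],[0,0,0,0,0,0],[0,0,0,0,0,0],[0,0,0,0,0,0],[0,0,0,0,0,0],[0,0,0,0,0,0]]], grip=0)

```text
clock: 7.25
eef_pos: [499.7, -10.8, 103.9]
tool_rot: [3.142, -0.0, -2.974]
force: [0.3, 0.4, -0.2]
width: 85.3
gripper_force: 0.0
```

Call:
send_rows(rows=[[[0,0,-1,0,0,0],[0,0,-4,0,0,0],[0,0,-7,0,0,0],[0,0,-10,0,0,0],[0,0,-13,0,0,0],[0,0,-15,0,0,0],[0,0,-15.5,0,0,0]]])

```text
clock: 7.95
eef_pos: [500.7, -10.8, 261.8]
tool_rot: [-3.141, 0.005, -2.975]
force: [0.1, 0.4, 0.6]
width: 85.5
gripper_force: 0.0
```

```bash
python3 -c "
from h import *
go((0,0,200),p[2]+np.pi/2)
i=ctrl.get_image('side');h=cv2.cvtColor(i['pixels'],cv2.COLOR_RGB2HSV)[190:320,235:400];o=cv2.inRange(h,(5,150,100),(20,255,255))
ys,xs=np.nonzero(o);k=ys<ys.min()+12;print(xs[k].min()+235,xs[k].max()+235,ys.min()+190)
for y in(52,60): print(y,proj(i,dock(p,[(-121,y+12,62),(-149,y+12,62),(-135,y-12,62)])).round().tolist())
cv2.imwrite('pics/s2.png',cv2.resize(i['pixels'][150:330,220:430],None,fx=3,fy=3)[:,:,::-1])"
```

```text
7.95 from [500.7 -10.8 261.8] to [643.6 -53.  254. ] shift [-13.38  -6.53   0.85] turn [0.003 0.005 1.567] F [0.1 0.4 0.6] w 85.5
302 325 251
52 [[357.0, 271.0], [372.0, 272.0], [366.0, 264.0]]
60 [[357.0, 273.0], [372.0, 275.0], [365.0, 267.0]]
```

View pics/s2.png

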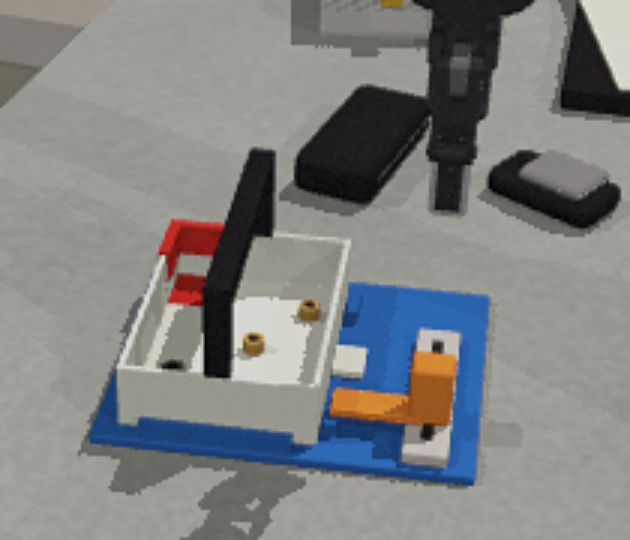

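The lock is open: its grip top runs from row ≈267 to ≈271, which matches y=60. The tongue is clear of the white tab. Next I move over the bar.

Call:
send_rows(rows=[[[0,0,0,0,0,0.07],[-1,-0.5,0,0,0,0.2],[-3,-1.5,0,0,0,0.34],[-5,-2.5,0,0,0,0.48],[-7,-3.5,0,0,0,0.62],[-9,-4.4,0,0,0,0.76],[-11,-5.4,0,0,0,0.9],[-12.5,-6.1,0,0,0,1.04],[-13.4,-6.5,0,0,0,1.18],[-13.4,-6.5,0,0,0,1.32]]])

```text
clock: 9.0
eef_pos: [643.1, -53.1, 257.0]
tool_rot: [-3.14, 0.0, 1.983]
force: [-0.8, -0.5, -0.2]
width: 85.2
gripper_force: 0.0
```

Call:
send_rows(rows=[[[0,0,0,0,0,0.13],[0,0,0,0,0,0.25],[0,0,0,0,0,0.25],[0,0,0,0,0,0.25]]])

```text
clock: 9.4
eef_pos: [642.1, -52.5, 257.8]
tool_rot: [-3.14, -0.0, 1.742]
force: [0.4, -0.1, 0.4]
width: 85.2
gripper_force: 0.0
```

```bash
python3 -c "
from h import *
go((0,0,114),p[2]+np.pi/2)
s=ctrl.read_state();i=ctrl.get_image('wrist');cv2.imwrite('pics/w2.png',i['pixels'][:,:,::-1]);print(s['qpos'].round(2))
M=np.eye(4);M[:3,:3]=R.from_euler('xyz',s['tool_rot']).as_matrix();M[:3,3]=s['eef_pos']
i['extrinsics']=M@i['mount']
for P in [(-9,-90,122),(9,-90,122),(9,90,122),(-9,90,122),(-9,0,122),(9,0,122)]: print(P,proj(i,dock(p,P))[0].round())"
```

```text
9.4 from [642.1 -52.5 257.8] to [643.6 -53.  168. ] shift [-0.08  0.16  8.98] turn [-0.002 -0.     0.001] F [ 0.4 -0.1  0.4] w 85.2
[-0.2   0.7   0.41  1.59 -0.33  0.92  0.49]
(-9, -90, 122) [301. 392.]
(9, -90, 122) [330. 392.]
(9, 90, 122) [335.  81.]
(-9, 90, 122) [298.  81.]
(-9, 0, 122) [300. 255.]
(9, 0, 122) [332. 255.]
```

View pics/w2.png

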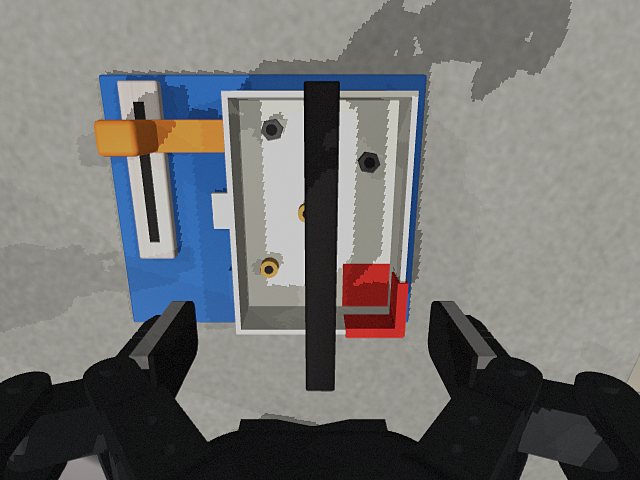

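The wrist view shows the bar at cols 304–340 and rows 82–390. That is about 2–3 mm further +x than modelled, within play and calibration, so I descend with tool y +3 mm.

Call:
send_rows(rows=[[[-0.1,0.3,1,0,0,0],[-0.1,0.3,3,0,0,0],[-0.1,0.3,5,0,0,0],[-0.1,0.3,7,0,0,0],[-0.1,0.3,8.3,0,0,0],[-0.1,0.3,9,0,0,0],[-0.1,0.3,9,0,0,0],[-0.1,0.3,9,0,0,0]]])

```text
clock: 10.25
eef_pos: [646.2, -53.3, 169.4]
tool_rot: [3.141, 0.0, 1.739]
force: [-0.3, 0.1, 0.2]
width: 85.9
gripper_force: 0.0
```

Call:
send_rows(rows=[[[0,0,0,0,0,0],[0,0,0,0,0,0],[0,0,0,0,0,0],[0,0,0,0,0,0],[0,0,0,0,0,0],[0,0,0,0,0,0],[0,0,0,0,0,0],[0,0,0,0,0,0],[0,0,0,0,0,0],[0,0,0,0,0,0]]], grip=255)

```text
clock: 11.25
eef_pos: [646.0, -53.1, 169.2]
tool_rot: [3.141, 0.0, 1.739]
force: [-1.4, 0.2, 4.6]
width: 16.9
gripper_force: 59.3
```

Call:
send_rows(rows=[[[0,0,-0.2,0,0,0],[0,0,-0.5,0,0,0],[0,0,-1,0,0,0],[0,0,-1.5,0,0,0],[0,0,-2,0,0,0],[0,0,-2.5,0,0,0],[0,0,-2.8,0,0,0],[0,0,-3,0,0,0],[0,0,-3,0,0,0]]])

```text
clock: 12.15
eef_pos: [645.9, -53.1, 199.2]
tool_rot: [3.141, 0.0, 1.739]
force: [-0.2, 0.4, -4.2]
width: 16.9
gripper_force: 58.6
```

Call:
send_rows(rows=[[[0,0,-0.5,0,0,0],[0,0,-1.5,0,0,0],[0,0,-3,0,0,0],[0,0,-5,0,0,0],[0,0,-7,0,0,0],[0,0,-9,0,0,0],[0,0,-11,0,0,0],[0,0,-12.5,0,0,0],[0,0,-13.5,0,0,0],[0,0,-14,0,0,0]]])

```text
clock: 13.15
eef_pos: [646.1, -53.3, 340.7]
tool_rot: [3.139, 0.0, 1.739]
force: [0.2, 0.0, -3.7]
width: 17.1
gripper_force: 58.7
```

```bash
python3 -c "
from h import *
for t in(5,10,15,20,25): go((0,0,285),p[2]+np.pi/2,np.radians(t))"
```

```text
13.15 from [646.1 -53.3 340.7] to [647.5 -55.7 338.8] shift [-0.26  0.1   0.2 ] turn [ 0.064  0.062 -0.002] F [ 0.2  0.  -3.7] w 17.1
13.15 from [646.1 -53.3 340.7] to [651.3 -58.4 338.2] shift [-0.59  0.43  0.26] turn [ 0.126  0.124 -0.002] F [ 0.2  0.  -3.7] w 17.1
13.15 from [646.1 -53.3 340.7] to [655.  -61.1 337.2] shift [-0.92  0.75  0.36] turn [ 0.188  0.185 -0.002] F [ 0.2  0.  -3.7] w 17.1
13.15 from [646.1 -53.3 340.7] to [658.7 -63.7 335.7] shift [-1.23  1.07  0.5 ] turn [ 0.249  0.247 -0.002] F [ 0.2  0.  -3.7] w 17.1
13.15 from [646.1 -53.3 340.7] to [662.3 -66.2 333.9] shift [-1.54  1.38  0.68] turn [ 0.311  0.309 -0.002] F [ 0.2  0.  -3.7] w 17.1
```

Call:
send_rows(rows=[[[-0.1,0.1,0,0.03,0.03,0],[-0.3,0.2,0.1,0.06,0.06,0],[-0.4,0.4,0.1,0.09,0.09,0],[-0.6,0.5,0.2,0.12,0.12,0],[-0.8,0.6,0.2,0.15,0.15,0],[-0.9,0.8,0.3,0.18,0.18,0],[-1.1,0.9,0.4,0.22,0.22,0],[-1.3,1.1,0.5,0.25,0.25,0],[-1.4,1.3,0.6,0.28,0.28,0],[-1.5,1.4,0.7,0.31,0.31,0]]])

```text
clock: 14.15
eef_pos: [662.4, -66.0, 331.3]
tool_rot: [-2.82, -0.305, 1.689]
force: [0.0, -0.2, -3.9]
width: 17.2
gripper_force: 58.8
```

Call:
send_rows(rows=[[[0,0,0,0,0,0],[0,0,0,0,0,0],[0,0,0,0,0,0],[0,0,0,0,0,0],[0,0,0,0,0,0],[0,0,0,0,0,0],[0,0,0,0,0,0],[0,0,0,0,0,0],[0,0,0,0,0,0],[0,0,0,0,0,0]]])

```text
clock: 15.15
eef_pos: [662.1, -65.6, 331.9]
tool_rot: [-2.821, -0.305, 1.689]
force: [-0.7, 0.2, -3.6]
width: 16.9
gripper_force: 58.9
```

```bash
python3 -c "
from h import *
s=ctrl.read_state();i=ctrl.get_image('wrist');j=ctrl.get_image('top')
print(s['qpos'].round(2), (R.from_euler('xyz',s['tool_rot']).apply([0,0,1])).round(3))
a=i['pixels'][:400]; b=cv2.resize(j['pixels'][150:280,270:430],None,fx=3,fy=3)
c=np.zeros((600,800,3),np.uint8); k=cv2.resize(a,(480,300));c[:300,:480]=k
k2=cv2.resize(ctrl.get_image('side')['pixels'][100:330,220:400],None,fx=1.7,fy=1.7)[:300];c[:k2.shape[0],480:480+k2.shape[1]]=k2[:, :320]
c[300:600,:369]=cv2.resize(b,(369,300));cv2.imwrite('pics/t1.png',c[:,:,::-1])"
```

```text
[-0.01  0.85  0.35  1.11 -0.4   1.65  0.5 ] [-0.346  0.246 -0.905]
```

View pics/t1.png

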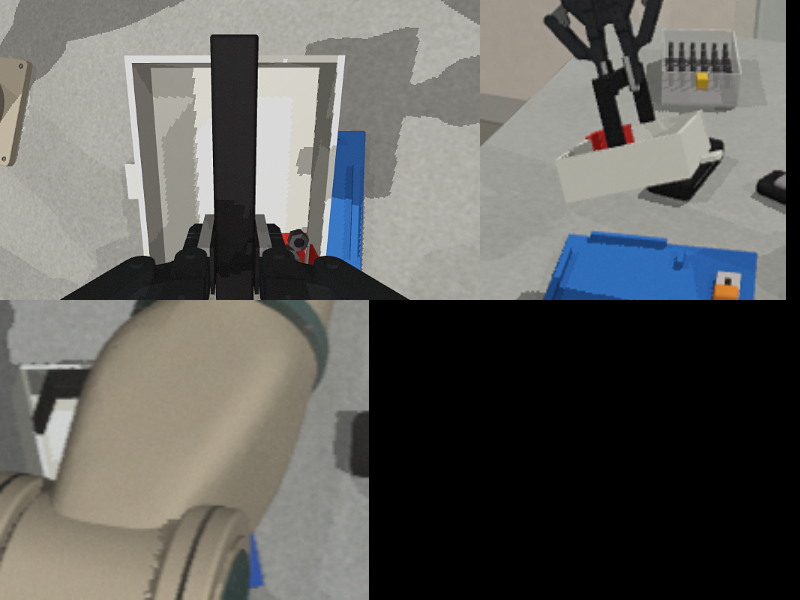

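The tote is tilted 25.2° and clear of the dock. One nut shows at the red patch and the rest of the visible floor is empty. I'll wait a bit longer and zoom in on the corner.

Call:
send_rows(rows=[[[0,0,0,0,0,0],[0,0,0,0,0,0],[0,0,0,0,0,0],[0,0,0,0,0,0],[0,0,0,0,0,0],[0,0,0,0,0,0],[0,0,0,0,0,0],[0,0,0,0,0,0],[0,0,0,0,0,0],[0,0,0,0,0,0]]])

```text
clock: 16.3
eef_pos: [662.1, -65.6, 331.9]
tool_rot: [-2.821, -0.305, 1.689]
force: [0.2, 0.9, -3.5]
width: 16.9
gripper_force: 58.9
```

```bash
python3 -c "
from h import *
i=ctrl.get_image('wrist')['pixels'];j=ctrl.get_image('side')['pixels']
c=np.zeros((600,800,3),np.uint8);c[:320,:]=cv2.resize(i[280:440,100:500],None,fx=2,fy=2)
c[320:,:420]=cv2.resize(j[140:220,250:370],(420,280),interpolation=cv2.INTER_CUBIC);cv2.imwrite('pics/t2.png',c[:,:,::-1])"
```

```text
(no output)
```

View pics/t2.png

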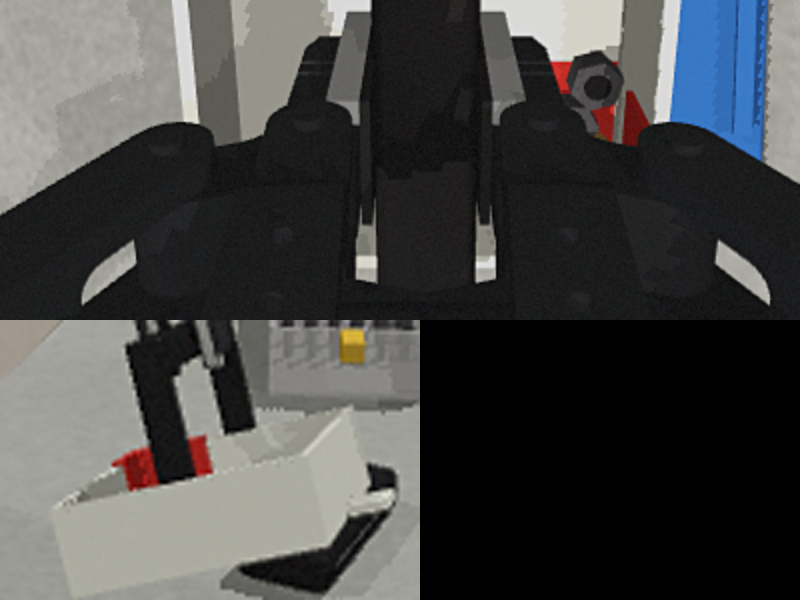

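```bash
cat >> h.py <<'E'
def totepix(i,s,uv,z):
    # pixel -> tote frame; grasp point = bar centre at tote (0,0,105); tool x=tote y, tool y=tote x, tool z=-tote z
    m=i["mount"]; o=m[:3,3]; out=[]
    for u,v in uv:
        d=m[:3,:3]@[(u-i["cx"])/i["fx"],-(v-i["cy"])/i["fy"],-1]
        zt=54+105-z; P=o+d*(zt-o[2])/d[2]; out.append((P[1],P[0]))
    return np.round(out,1)
E
python3 -c "
from h import *
i=ctrl.get_image('wrist')
print(totepix(i,0,[(397.5,320),(386,337),(399,347)],13))
print(totepix(i,0,[(380,312),(400,347)],4))
print(totepix(i,0,[(122,100),(432,75),(167,75),(458,75)],45))"
```

```text
[[ 51.8 -46.5]
 [ 45.4 -58.3]
 [ 53.9 -65.3]]
[[ 42.5 -45.8]
 [ 56.8 -71. ]]
[[-85.1  79.7]
 [ 51.9  90. ]
 [-64.   90. ]
 [ 63.3  90. ]]
```

I see two nuts and one brass edge at the corner. The fourth part is hidden by the gripper, so I'll carry the tote sideways with gentle acceleration until the top camera can see into it.

```bash
python3 -c "
from h import *
s=ctrl.read_state();R0=R.from_euler('xyz',s['tool_rot'])
for d in ([-130,-300,0],[-260,-430,0]): print(R0.inv().apply(d)/10)
for n in('top','side'):
  im=ctrl.get_image(n)
"
```

```text
[-26.95155591 -18.28543206  -2.87343144]
[-37.80076314 -33.07026868  -1.56832268]
```

Call:
send_rows(rows=[[[-0.3,-0.2,0,0,0,0],[-0.8,-0.5,-0.1,0,0,0],[-1.6,-1.1,-0.2,0,0,0],[-3,-2,-0.3,0,0,0],[-4.6,-3.1,-0.5,0,0,0],[-6.5,-4.4,-0.7,0,0,0],[-8.4,-5.7,-0.9,0,0,0],[-10.3,-7,-1.1,0,0,0],[-12.2,-8.2,-1.3,0,0,0],[-14,-9.5,-1.5,0,0,0]]])

```text
clock: 17.55
eef_pos: [593.1, -224.2, 332.1]
tool_rot: [-2.821, -0.304, 1.687]
force: [-0.6, 0.1, -4.6]
width: 17.1
gripper_force: 58.8
```

Call:
send_rows(rows=[[[-1.9,-1.3,-0.2,0,0,0],[-3.8,-2.6,-0.4,0,0,0],[-5.7,-3.8,-0.6,0,0,0],[-7.6,-5.1,-0.8,0,0,0],[-9.2,-6.2,-1,0,0,0],[-10.6,-7.2,-1.1,0,0,0],[-11.7,-7.9,-1.25,0,0,0],[-12.5,-8.5,-1.35,0,0,0],[-12.9,-8.7,-1.4,0,0,0],[-13,-8.8,-1.4,0,0,0]]])

```text
clock: 18.55
eef_pos: [532.2, -366.2, 331.9]
tool_rot: [-2.822, -0.305, 1.689]
force: [0.3, -0.5, -4.3]
width: 17.0
gripper_force: 58.8
```

```bash
cat >> h.py <<'E'
def rect(n,name):
    i=ctrl.get_image(n); s=ctrl.read_state(); Rm=R.from_euler('xyz',s['tool_rot'])
    tp=lambda x,y,z: s['eef_pos']+Rm.apply([y,x,54+105-z])
    c=[(-61,86),(61,86),(61,-86),(-61,-86)]
    src=np.float32([proj(i,tp(x,y,8))[0] for x,y in c]); dst=np.float32([((x+61)*3,(86-y)*3) for x,y in c])
    q=cv2.warpPerspective(i['pixels'],cv2.getPerspectiveTransform(src,dst),(366,516),flags=cv2.INTER_CUBIC)
    cv2.imwrite(name,q[:,:,::-1]); print(n,src.round().tolist())
    h=cv2.cvtColor(q,cv2.COLOR_RGB2HSV)
    for l,a,b in(("brass",(10,90,60),(28,255,255)),("dark",(0,0,0),(180,110,70)),("red",(0,150,80),(6,255,255)),("white",(0,0,140),(180,30,255))):
        m=cv2.inRange(h,a,b); k,_,st,ce=cv2.connectedComponentsWithStats(m)
        print(l,[(int(t[4]),round(e[0]/3-61),round(86-e[1]/3)) for t,e in zip(st[1:],ce[1:]) if t[4]>150])
    return q
E
python3 -c "
from h import *
s=ctrl.read_state();print(s['qpos'].round(2),s['eef_pos'].round(1),s['tool_rot'].round(3),s['clock'])
a=rect('top','pics/rt.png');b=rect('side','pics/rs.png')"
```

```text
[ 0.39  0.84  0.4   1.13 -0.25  1.66  0.93] [ 532.2 -366.2  331.9] [-2.822 -0.305  1.689] 18.55
top [[444.0, 305.0], [423.0, 249.0], [492.0, 243.0], [515.0, 295.0]]
brass []
dark [(33856, 38, -14), (5281, -13, -26)]
red []
white [(26839, 0, 27), (7146, 43, 50)]
side [[441.0, 143.0], [382.0, 156.0], [387.0, 148.0], [439.0, 136.0]]
brass []
dark []
red []
white [(188856, 0, 0)]
```

```bash
python3 -c "
from h import *
s=ctrl.read_state();R0=R.from_euler('xyz',s['tool_rot'])
for t in(.02,.08,.16,.25,.34,.43,.52,.58,.61,.62):
  Rz=R.from_rotvec([0,0,t]); v=R0.apply([0,0,54]); print(t,(R0.inv().apply(v-Rz.apply(v))/10).round(2),R0.inv().apply([0,0,t]).round(3))
"
```

```text
0.02 [0.03 0.03 0.  ] [ 0.006 -0.006 -0.018]
0.08 [0.13 0.13 0.  ] [ 0.024 -0.024 -0.072]
0.16 [0.28 0.24 0.01] [ 0.048 -0.048 -0.145]
0.25 [0.45 0.36 0.03] [ 0.075 -0.075 -0.226]
0.34 [0.62 0.46 0.06] [ 0.102 -0.102 -0.308]
0.43 [0.81 0.54 0.09] [ 0.129 -0.129 -0.389]
0.52 [1.   0.61 0.13] [ 0.156 -0.156 -0.471]
0.58 [1.13 0.65 0.16] [ 0.175 -0.174 -0.525]
0.61 [1.19 0.67 0.18] [ 0.184 -0.183 -0.552]
0.62 [1.21 0.67 0.18] [ 0.187 -0.186 -0.561]
```

Call:
send_rows(rows=[[[0,0,0,0.006,-0.006,-0.018],[0.13,0.13,0,0.024,-0.024,-0.072],[0.28,0.24,0,0.048,-0.048,-0.145],[0.45,0.36,0,0.075,-0.075,-0.226],[0.6,0.5,0,0.102,-0.102,-0.308],[0.8,0.5,0.1,0.129,-0.129,-0.389],[1,0.6,0.1,0.156,-0.156,-0.471],[1.1,0.6,0.2,0.175,-0.174,-0.525],[1.2,0.7,0.2,0.184,-0.183,-0.552],[1.2,0.7,0.2,0.187,-0.187,-0.561]]])

```text
clock: 19.65
eef_pos: [537.3, -351.6, 331.7]
tool_rot: [-2.821, -0.305, 2.312]
force: [0.3, 0.3, -4.0]
width: 17.3
gripper_force: 58.8
```

```bash
python3 -c "
from h import *
s=ctrl.read_state();print(s['qpos'].round(2),s['eef_pos'].round(1),s['clock'],R.from_euler('xyz',s['tool_rot']).apply([0,0,1]).round(3))
a=rect('top','pics/rt2.png')"
```

```text
[0.31 0.79 0.31 1.21 0.02 1.54 1.35] [ 537.3 -351.6  331.7] 19.65 [-0.424 -0.002 -0.906]
top [[484.0, 323.0], [432.0, 284.0], [478.0, 234.0], [529.0, 268.0]]
brass [(655, 57, -76)]
dark [(2849, 53, 50), (270, 22, 63), (319, 26, 47), (14452, 39, -26)]
red [(234, 56, -61)]
white [(7408, 52, -10)]
```

Call:
send_rows(rows=[[[0,0,0,0.006,-0.006,-0.018],[0.13,0.13,0,0.024,-0.024,-0.072],[0.28,0.24,0,0.048,-0.048,-0.145],[0.45,0.36,0,0.075,-0.075,-0.226],[0.6,0.5,0,0.102,-0.102,-0.308],[0.8,0.5,0.1,0.129,-0.129,-0.389],[1,0.6,0.1,0.156,-0.156,-0.471],[1.1,0.6,0.2,0.175,-0.174,-0.525],[1.2,0.7,0.2,0.184,-0.183,-0.552],[1.2,0.7,0.2,0.187,-0.187,-0.561]]])

```text
clock: 20.7
eef_pos: [532.4, -339.2, 331.5]
tool_rot: [-2.819, -0.304, 2.929]
force: [-1.2, -0.4, -4.1]
width: 17.1
gripper_force: 58.8
```

```bash
python3 -c "
from h import *
s=ctrl.read_state();print(s['qpos'].round(2),s['eef_pos'].round(1),s['clock'],R.from_euler('xyz',s['tool_rot']).apply([0,0,1]).round(3))
a=rect('top','pics/rt3.png');b=rect('side','pics/rs3.png');j=ctrl.get_image('top')['pixels'];k=ctrl.get_image('wrist')['pixels']
c=np.zeros((600,800,3),np.uint8);c[:516,:366]=a;c[:300,380:800]=cv2.resize(j[200:350,390:600],(420,300),interpolation=cv2.INTER_CUBIC);c[305:600,380:774]=cv2.resize(k,(394,295));cv2.imwrite('pics/f.png',c[:,:,::-1])"
```

```text
[0.25 0.69 0.21 1.41 0.26 1.28 1.73] [ 532.4 -339.2  331.5] 20.7 [-0.345 -0.25  -0.905]
top [[527.0, 315.0], [460.0, 308.0], [463.0, 234.0], [525.0, 237.0]]
brass []
dark [(1483, 54, -80), (481, -56, -83)]
red []
white []
side [[459.0, 118.0], [444.0, 152.0], [373.0, 156.0], [390.0, 125.0]]
brass []
dark [(1474, -54, 62)]
red [(6900, 33, -75)]
white [(41135, -1, 26), (38574, -31, -22), (2504, -40, -82)]
```

View pics/f.png

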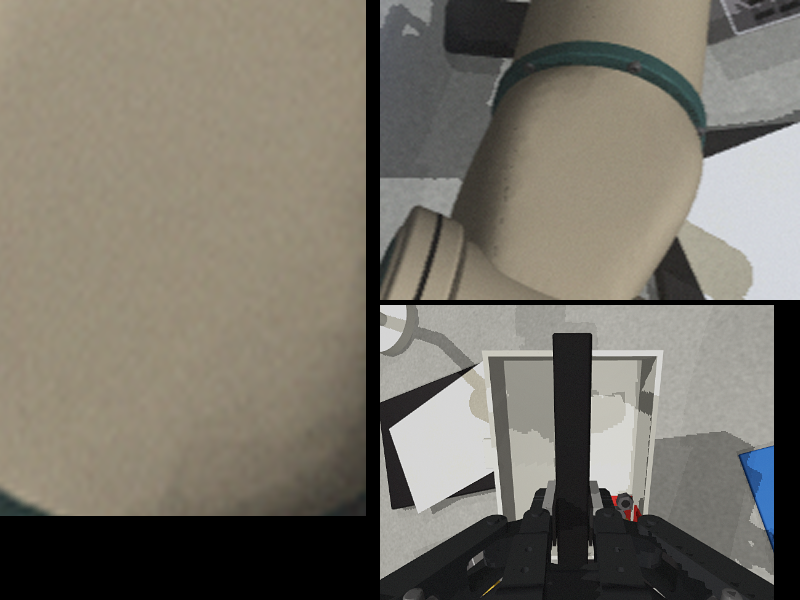

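The arm now blocks the top view. The wrist view shows a nut at the red patch and an orange sliver at the lower left. I'll check that sliver and the intermediate view numerically.

```bash
python3 -c "
from h import *
i=ctrl.get_image('wrist');s=ctrl.read_state()
h=cv2.cvtColor(i['pixels'],cv2.COLOR_RGB2HSV);m=cv2.inRange(h,(10,110,60),(30,255,255));k,_,st,ce=cv2.connectedComponentsWithStats(m)
Rm=R.from_euler('xyz',s['tool_rot'])
for t,e in zip(st[1:],ce[1:]):
  if t[4]>4:
    M=np.eye(4);M[:3,:3]=Rm.as_matrix();M[:3,3]=s['eef_pos'];i['extrinsics']=M@i['mount']
    print(t,e.round(),totepix(i,0,[e],14),ray(i,*e,25).round(),i['pixels'][int(e[1]),int(e[0])])
q=cv2.imread('pics/rt2.png')[:,:,::-1];q=cv2.resize(q,(61,86),interpolation=cv2.INTER_AREA)
h=cv2.cvtColor(np.ascontiguousarray(q),cv2.COLOR_RGB2HSV)
for r in range(30,86,1):
  print(''.join('R' if (S>140 and (H<6 or H>174)) else 'B' if (S>75 and 8<H<30 and V>70) else '#' if V<75 else '.' if S<40 and V>130 else '-' for H,S,V in h[r]))
"
```

```text
[398 346   6   4  14] [400. 348.] [[ 53.9 -64.6]] [ 581. -354.   25.] [81 69 33]
[166 448  29  25 107] [182. 459.] [[ -90.3 -151.1]] [ 696. -615.   25.] [128 102  39]
---------------------------------------------##-----------###
---------------------------------------------##------------##
--------------------------------------------###------------##
--------------------------------------##########-----------##
---------------------------------------#########-----------##
---------------------------------------#########-----------##
----------------------------------------#########---------.--
----------------------------------------#########-...........
----------------------------------------#########-...........
----------------------------------------#########-...........
----------------------------------------#########-...........
-----------------------------------------#########-..........
-----------------------------------------#########-..........
------------------------------------------########-..........
-----------------------------------------#########-..........
---
[... 1838 characters left out ...]
--------#######RR-
---------------------------------------------------#######---
---------------------------------------------------########--
---------------------------------------------------########B-
----------------------------------------------------######BB-
----------------------------------------------------#####BBB-
-----------------------------------------------------####BBB-
-----------------------------------------------------#####BBB
-----------------------------------------------------#####BBB
-----------------------------------------------------######B-
------------------------------------------------------####BB-
-------------------------------------------------------###BB-
```

```bash
python3 -c "
from h import *
q=cv2.imread('pics/rs3.png')[:,:,::-1];q=cv2.resize(q,(61,86),interpolation=cv2.INTER_AREA)
h=cv2.cvtColor(np.ascontiguousarray(q),cv2.COLOR_RGB2HSV)
for r in range(36,86,1):
  print(''.join('R' if (S>140 and (H<6 or H>174)) else 'B' if (S>75 and 8<H<30 and V>70) else '#' if V<75 else '.' if S<40 and V>130 else '-' for H,S,V in h[r]))
"
```

```text
---........................---..........-------------..------
---........................--...........--------.-----------.
----.......................--..........-----------.--------.-
----......................----.........----------------------
----......................----...........--------------------
----......................----...........--------------------
---.......................----..........---------------------
---.......................----..........----------.------....
---.......................----..........-----------------.---
---.......................----..........---------------------
---........................----.........--------------.------
---.........................-...........-----..-------.-.----
---.........................--..........---------------------
---.........................--..........---------------------
---........................--...........----..----..----...--
---........................---..........----------------.----
----....................................---------------------
----.......................-............------
[... 1299 characters left out ...]
...--RRRRRRR------
---..........................-...........-...-RRRRRRRRR------
----.........................-............---RRRRRRRRRR------
----........................--..........---RRRRRRRRRRRR------
-----.......................--..........--RRRRRRRRRRRRR---.--
-----.......................---.....----RRRRRRRRRRRRRRR---.--
-----.......................-.....--RRRRRRRRRRRRRRRRRRR--.---
----.......................--.....-RRRRRRRRRRRRRRRRRRRR--.---
--..........................--...--RRRRRRRRRRRRRRRRRRRR--.---
-................................--RRRRRRRRRRRRRRRRRRRR--.---
.................................--RRRRRRRRRRRRRRRRRRRR--.---
..................................-RRRRRRRRRRRRRRRRRRRR--.---
```

The orange sliver is background. The side view shows the -y wall floor empty for x < -5 mm, so the fourth part is near the corner. A gentle rock, a bit more towards +x and then towards -y, will pack the group before I return to 25°.

Call:
send_rows(rows=[[[0,0,0,0.04,0,0],[0,0,0,0.08,0,0],[0,0,0,0.12,0,0],[0,0,0,0.16,0,0],[0,0,0,0.16,0,0],[0,0,0,0.16,0,0],[0,0,0,0.16,0,0],[0,0,0,0.16,0,0],[0,0,0,0.12,0.04,0],[0,0,0,0.08,0.08,0]]])

```text
clock: 21.95
eef_pos: [532.4, -339.3, 331.8]
tool_rot: [-2.731, -0.38, 2.898]
force: [-0.3, -0.8, -3.4]
width: 17.0
gripper_force: 59.0
```

Call:
send_rows(rows=[[[0,0,0,-0.04,0.04,0],[0,0,0,-0.08,0.08,0],[0,0,0,-0.08,0.08,0],[0,0,0,-0.08,0.08,0],[0,0,0,-0.08,0.08,0],[0,0,0,-0.08,0.04,0],[0,0,0,-0.08,0,0],[0,0,0,-0.08,-0.04,0],[0,0,0,-0.08,-0.08,0],[0,0,0,-0.08,-0.08,0]]])

```text
clock: 22.95
eef_pos: [531.8, -339.0, 332.5]
tool_rot: [-2.819, -0.303, 2.929]
force: [-1.0, -1.2, -3.0]
width: 17.2
gripper_force: 59.0
```

```bash
python3 -c "
from h import *
i=ctrl.get_image('wrist');s=ctrl.read_state()
z=R.from_euler('xyz',s['tool_rot']);print(s['eef_pos'].round(1),z.inv().apply([0,0,1]).round(3),s['clock'],s['force'].round(1))
q=cv2.resize(i['pixels'][300:360,360:440],(80,60));h=cv2.cvtColor(q,cv2.COLOR_RGB2HSV)
for r in h: print(''.join('R' if (S>140 and (H<6 or H>174)) else 'B' if (S>75 and 8<H<30 and V>50) else '#' if V<50 else '.' if S<40 and V>130 else '-' for H,S,V in r))
"
```

```text
[ 532.  -339.   332.2] [ 0.3   -0.303 -0.905] 23.0 [ 0.9 -0.6 -4.1]
########-.............................................................-........-
#########-............................................................-........-
###########...........................................................-........-
############..........................................................-........-
#############.........................................................-........-
#############...........................#.............................-........-
#############-.....................-###-#-...........................-........--
##############..............-.-####------#-..........................-........--
##############.............-##-----------###-........................-........--
##############-............#-------------####-.......................-........--
###############.........----------------######---....................-........--
#############--RRRRRRRRRRR-----------#--#---##RRR--..................-........--
###############RRRRRRRRRRR-------------------##RR--.........
[... 3127 characters left out ...]
###################-...RRRRRRRR#####################
###################################################RRRRRRRR################-##-#
##########################################################-###################--
#############################################################################-##
#############################################################################---
##############################################################################--
################################################################################
################################################################################
################################################################################
```

Call:
send_rows(rows=[[[0,0,0,0,0,0],[0,0,0,0,0,0],[0,0,0,0,0,0],[0,0,0,0,0,0],[0,0,0,0,0,0]]])

```text
clock: 23.5
eef_pos: [532.5, -339.4, 331.2]
tool_rot: [-2.819, -0.305, 2.929]
force: [-0.4, -0.1, -3.7]
width: 17.1
gripper_force: 58.9
```

```bash
python3 -c "
from cell import ctrl
print(ctrl.finish_job())"
```

```text
the job is handed in; nothing more can be done
None
```

Job handed in at 23.5 s: the lock is at its far stop and the tote is held steady at about 25° towards the red corner, roughly 150 mm above the desk; I saw both nuts and one bush in that corner, but the gripper hid the second bush, which I only infer is there from how the other parts lie.

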